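Clip the glass box shut crosswise

ROBOT

A 6-joint arm with a two-finger parallel gripper is mounted at the origin on the work surface. World frame = base frame: x ahead of the robot, y to its left, z up, the work surface at z = 0. Lengths are in m, angles in degrees, forces in N, time in s.
With the tool pointing down it reaches from about 0.375 to 0.9 m from the base axis. Payload 3.1 kg.
Tool frame: the origin (TCP) lies between the finger pads; the fingertips stand 11 mm ahead of it and the grasp point (between the pads) lies 8 mm behind it; z points along the fingers, y is the line along which they close (so a half turn about z gives the same grasp; the last joint's range is limited). The gripper opens to 87 mm and grips with 3 to 60 N. Pads are 19 mm wide; open, the fingers measure 117 mm over their backs; the gripper's body (75 mm by 190 mm) begins 51 mm behind the grasp point.
Start: joints at [-84.998, 30.224, 82.088, -0, 67.689, -10.227], TCP at [0.164, -0.603, 0.234] pointing down, gripper open.
Joint ranges: [-176.69, 176.69], [-43.24, 126.21], [12.49, 139.97], [-82, 262], [0, 151.66], [-163.58, 163.58]. Speed limits (degrees/s): [159.86, 159.86, 180, 180, 180, 180].

INTERFACE

Orientations are given as a 3x3 rotation matrix whose columns are the frame's x, y, z axes.
In Python, from rig import bot, viewer, workorder, models gives the robot as it stands.
- The arm moves only by the shell command python3 -m jog 'ROWS'. ROWS is JSON, a list of rows, each a list of 7 numbers: the opening, from 0 (shut) to 1 (fully open), then the shift along the tool's x, y, z in m, then the turn, a rotation vector about the tool's x, y, z in degrees. In form: [[claw, x, y, z, ax, ay, az], ...]. A call has 1 to 20 rows; each row is the pose to reach, as a shift and turn from the pose commanded when the call began, along the tool's axes at that moment; what a row does not reach only later rows make up. A row lasts 1/8 s, in which the tool goes at most 62.5 mm and 10.7 degrees, less where a joint would pass 70% of its speed; a pose out of reach is approached as far as the arm can. A call with a gripper value outside its range is refused whole. The fingers move at their own pace and stop on an object; the grip force is fixed at half the most. Time passes only in rows, so rows that repeat a pose let the fingers close. It gives the time, the measured TCP pose, the force, the opening and the grip force at its end, in the units of the state.
- bot.read_state(): the state, without advancing time (a new reading comes with each control period).
- viewer.capture(name): name is "side" or "top"; returns (picture, depth): 420x560x3 uint8, blue, green, red; 420x560 float32, m along the optical axis (not along the pixel's ray), 0 where there is no reading.
- viewer.camera_info(name): a dict with "fx", "fy", "cx", "cy" (pixels), "world_to_cam" (4x4, takes a point from world to camera coordinates). Camera axes: x right, y down, z forward; pixel columns grow to the right and rows downward; lengths in m; the calibration is good to about 2 mm. A picture is of the moment at which its call begins. camera_info takes no time and is no camera call.
- workorder.hand_in(): hands the job in; it is judged then, once.
Trained networks look in the newest picture that a camera, given by its name, has taken for a name from the list of things; names that differ only in an ending like _2 or _b are one class to them, and where a whole thing is asked for, a point or a joint stands for the part that bears it (a point fixed in the world has none). Each returns a list of dicts, best first, with "p" (0 to 1); they miss things now and then, are a little off and sometimes report something else, mostly with a low value. They report only what shows in the picture. A call takes as long as a camera call. They do not tell look-alikes from the thing itself.
- models.outline_of(camera, thing): "mask" (420x560 bool, what is visible of it).
- models.tip_of(camera, thing): "xyz" ([x, y, z] in m, in world coordinates, good to about 4 mm: a listed point, or the origin of a listed thing).
The state is a dict: "time_s": time; "joint_positions": joint angles; "qvel": joint speeds; "tau": joint torques, N m; "position": TCP position; "tcp_rot": TCP orientation; "force": force on the tool from outside, world axes, zero at the start; "moment": the same for the moment, N m; "opening": opening from 0.0 (shut) to 1.0 (fully open); "grasp_force": force on a finger pad.
Only numpy, scipy, OpenCV 4.12 (cv2) and the standard library are available. Lean on these libraries where they do the work, as an engineer would, in place of code of your own. Each camera call takes 0.05 s, during which the arm holds its last target. There are 200 camera calls.

TASK

Clip the lid of the glass storage box shut crosswise so that its seal seats evenly: with the fingertips, gently press the raised clips down flat one at a time, first the red one, then the yellow one opposite, then the blue one, and last the green one. Do not lift, tip or shift the box, and leave the bowls, the garlic crusher and the salad server alone.

Things in the scene. Friction and masses are not known exactly. Their poses are not given: they have to be found in the camera images.
- box: Loose clear glass box, 180 x 130 mm (its x, y), 70 mm high, 0.7 to 1 kg, with a grey lid on it, 190 x 140 x 10 mm, top 80 mm above the worktop, and a coloured clip at the middle of each side of the lid. Origin: centre of the underside; z up; any yaw. The lid rests on a soft seal: pressed, it sinks about 0.4 mm per newton (at most 5 mm) and springs back.
- clip_red (a joint): Angle of the red clip (rad): 0 = flat on the lid, positive = outer end raised; starts at 0.4 to 0.7. Its hinge lies 26 mm inside the lid's edge, on the box's +x end; the free end points outward. Friction (0.03 N m) holds it where it is left: 1 to 4 N on its outer half (most while steep) folds it down until it stops flat.
- clip_red_pad (a point): Spot to press on the red clip's upper face, 24 mm outward from the hinge. The clip is 46 mm wide, 35 mm long, 4 mm thick, with a 14 mm lip hanging from its outer end. x axis: outward along the clip; z: out of its upper face. With the clip flat this spot is at x, y = (0.093, 0) m in the box's frame, 84 mm above its underside.
- clip_yellow (a joint): Angle of the yellow clip (rad): 0 = flat on the lid, positive = outer end raised; starts at 0.4 to 0.7. Its hinge lies 26 mm inside the lid's edge, on the box's -x end; the free end points outward. Friction (0.03 N m) holds it where it is left: 1 to 4 N on its outer half (most while steep) folds it down until it stops flat.
- clip_yellow_pad (a point): Spot to press on the yellow clip's upper face, 24 mm outward from the hinge. The clip is 46 mm wide, 35 mm long, 4 mm thick, with a 14 mm lip hanging from its outer end. x axis: outward along the clip; z: out of its upper face. With the clip flat this spot is at x, y = (-0.093, 0) m in the box's frame, 84 mm above its underside.
- clip_blue (a joint): Angle of the blue clip (rad): 0 = flat on the lid, positive = outer end raised; starts at 0.4 to 0.7. Its hinge lies 26 mm inside the lid's edge, on the box's +y long side; the free end points outward. Friction (0.03 N m) holds it where it is left: 1 to 4 N on its outer half (most while steep) folds it down until it stops flat.
- clip_blue_pad (a point): Spot to press on the blue clip's upper face, 24 mm outward from the hinge. The clip is 46 mm wide, 35 mm long, 4 mm thick, with a 14 mm lip hanging from its outer end. x axis: outward along the clip; z: out of its upper face. With the clip flat this spot is at x, y = (0, 0.068) m in the box's frame, 84 mm above its underside.
- clip_green (a joint): Angle of the green clip (rad): 0 = flat on the lid, positive = outer end raised; starts at 0.4 to 0.7. Its hinge lies 26 mm inside the lid's edge, on the box's -y long side; the free end points outward. Friction (0.03 N m) holds it where it is left: 1 to 4 N on its outer half (most while steep) folds it down until it stops flat.
- clip_green_pad (a point): Spot to press on the green clip's upper face, 24 mm outward from the hinge. The clip is 46 mm wide, 35 mm long, 4 mm thick, with a 14 mm lip hanging from its outer end. x axis: outward along the clip; z: out of its upper face. With the clip flat this spot is at x, y = (0, -0.068) m in the box's frame, 84 mm above its underside.
- bowl_a: Loose blue-and-white porcelain bowl, rim diameter 120 mm, 60 mm high, 0.24 kg; origin at the centre of its underside. Bystander.
- bowl_b: Loose blue-and-white porcelain bowl, rim diameter 120 mm, 60 mm high, 0.24 kg; origin at the centre of its underside. Bystander.
- crusher: Loose stainless steel garlic crusher lying on the round board, about 185 mm long along its x, 60 mm wide, 24 mm high; origin under the middle of its length. Bystander.
- server: Loose wooden salad server lying on the worktop beyond the box, 280 mm long along its x, blade 56 mm wide at its +x end, 14 mm high; origin on the underside, 137 mm from the handle's end. Bystander.
- board: Thin round white plastic board, 250 mm diameter, 5 mm thick, fixed; origin at the centre of its underside.
There are look-alikes about, which are no part of the job. Several things have the shape of the box; the one meant has the colours described above.

How it is judged:
By the outcome, as a careful person would: the job done as asked, in the order asked, and still so for the second after the job is handed in, with the robot touching nothing.
It also fails if it takes over 58 s, if anything falls off the work surface, if the arm or the gripper's body presses on something with over 40 N, if the wrist force passes 120 N, or if a joint passes its speed limit or range.

## Working session

There is one attempt and no reset: what is moved stays moved. The work goes in short steps, Python scripts to look and compute and a shell command to move; the robot and the scene stay as the last step left them, time stands still between calls to the robot, and variables do not carry over. Pictures are saved under pics/ and viewed, at most 10 in all, crops included, and the job is handed in when it is done.

```bash
mkdir -p pics; ls; python3 - <<'E'
from rig import bot,viewer,models
import cv2
for c in("top","side"):
    im,d=viewer.capture(c); cv2.imwrite(f"pics/{c}0.png",im)
    for t in("box","clip_red_pad","clip_yellow_pad","clip_blue_pad","clip_green_pad","bowl_a","server","crusher"):
        print(c,t,[(round(r["p"],2),[round(float(v),3) for v in r["xyz"]]) for r in models.tip_of(c,t)][:4])
s=bot.read_state();print(s["time_s"],s["position"],s["tcp_rot"],s["force"])
E
```

```text
pics
top box [(0.96, [0.45, 0.588, -0.002]), (0.94, [0.581, 0.051, -0.0]), (0.64, [0.351, -0.151, -0.002])]
top clip_red_pad [(0.75, [0.321, 0.272, 0.085]), (0.66, [0.543, 0.591, 0.083]), (0.54, [0.541, -0.032, 0.094]), (0.49, [0.312, -0.232, 0.084])]
top clip_yellow_pad [(0.69, [0.617, 0.133, 0.095]), (0.66, [0.391, -0.063, 0.085]), (0.62, [0.145, 0.238, 0.086]), (0.6, [0.36, 0.59, 0.083])]
top clip_blue_pad [(0.81, [0.226, 0.32, 0.08]), (0.78, [0.418, -0.171, 0.081]), (0.6, [0.635, 0.026, 0.097]), (0.53, [0.452, 0.655, 0.088])]
top clip_green_pad [(0.78, [0.292, -0.118, 0.083]), (0.76, [0.518, 0.082, 0.093]), (0.5, [0.453, 0.52, 0.085]), (0.47, [0.247, 0.189, 0.084])]
top bowl_a [(0.88, [0.481, 0.326, -0.001]), (0.83, [0.651, 0.357, 0.0])]
top server [(0.85, [0.796, -0.066, -0.002]), (0.37, [0.55, -0.404, -0.003])]
top crusher [(0.68, [0.548, -0.393, 0.009])]
side box [(0.79, [0.576, 0.052, -0.0]), (0.71, [0.353, -0.149, -0.0]), (0.62, [0.236, 0.26, -0.001]), (0.58, [0.454, 0.588, -0.001])]
side clip_red_pad [(0.71, [0.637, 0.027, 0.096]), (0.67, [0.542, -0.03, 0.092]), (0.64, [0.3
[... 186 characters left out ...]
(0.75, [0.416, -0.173, 0.085]), (0.68, [0.639, 0.023, 0.099]), (0.42, [0.452, 0.654, 0.083]), (0.39, [0.224, 0.326, 0.085])]
side clip_green_pad [(0.63, [0.452, 0.521, 0.08]), (0.6, [0.288, -0.116, 0.086]), (0.56, [0.247, 0.193, 0.082]), (0.47, [0.519, 0.074, 0.093])]
side bowl_a [(0.96, [0.476, 0.326, -0.003]), (0.84, [0.652, 0.361, 0.001])]
side server [(0.94, [0.795, -0.066, -0.001]), (0.22, [0.547, -0.408, 0.0])]
side crusher [(0.94, [0.548, -0.397, 0.005])]
0.9 [ 0.1642054  -0.60302641  0.23355805] [[ 9.64880942e-01  2.62687586e-01  1.41884690e-05]
 [ 2.62687586e-01 -9.64880942e-01 -8.76123146e-06]
 [ 1.13887166e-05  1.21806799e-05 -1.00000000e+00]] [ 0.8616226  -0.2290381   0.43065687]
```

View pics/top0.png

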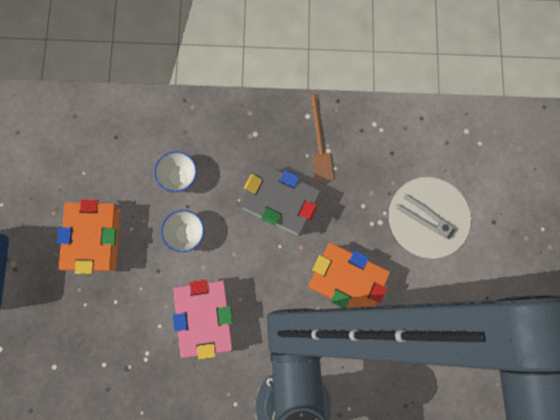

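View pics/side0.png

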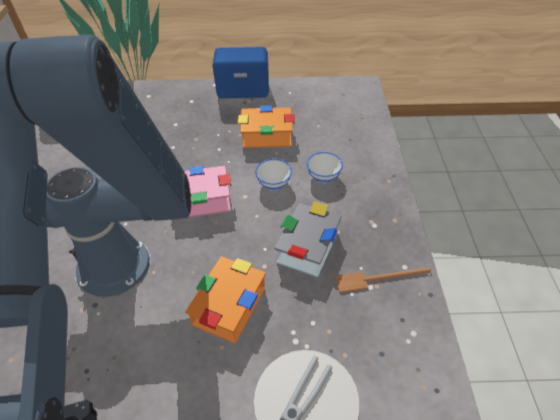

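The top and side views show four boxes. The grey-lidded one is at about (283,200) in top and (310,240) in side. Its clips are red (307,210), yellow (253,184), blue (289,179) and green (271,216), and these match the network points. From those points the box centre is (0.579, 0.051) with yaw about -115°. The pad heights of 0.092–0.097 fit raised clips.

Flat pad targets:
- **Red:** (0.540, -0.033)
- **Yellow:** (0.618, 0.136)
- **Blue:** (0.641, 0.023)
- **Green:** (0.517, 0.080)

I'll go above red first, gripper shut.

```bash
python3 -m jog '[[0,0.512,-0.451,0,0,0,-50],[0,0.512,-0.451,0,0,0,-50],[0,0.512,-0.451,0,0,0,-50],[0,0.512,-0.451,0,0,0,-50],[0,0.512,-0.451,0,0,0,-50],[0,0.512,-0.451,0,0,0,-50],[0,0.512,-0.451,0,0,0,-50],[0,0.512,-0.451,0,0,0,-50],[0,0.512,-0.451,0,0,0,-50],[0,0.512,-0.451,0,0,0,-50],[0,0.512,-0.451,0,0,0,-50],[0,0.512,-0.451,0,0,0,-50],[0,0.512,-0.451,0,0,0,-50],[0,0.512,-0.451,0.04,0,0,-50],[0,0.512,-0.451,0.08,0,0,-50],[0,0.512,-0.451,0.08,0,0,-50],[0,0.512,-0.451,0.08,0,0,-50]]'; python3 - <<'E'
from rig import bot,viewer
import cv2,numpy as np
im,_=viewer.capture("side"); cv2.imwrite("pics/s1.png",cv2.resize(im[170:310,230:400],None,fx=4,fy=4))
s=bot.read_state();print(s["time_s"],s["position"],np.round(s["tcp_rot"],3),s["force"],s["joint_positions"],s["opening"])
E
```

```text
time_s: 3.02
position: [0.5402, -0.0346, 0.1546]
tcp_rot: [[0.421, 0.907, 0.001], [0.907, -0.421, -0.0], [0.0, 0.001, -1.0]]
force: [0.7, -0.2, 0.2]
opening: 0.009
grasp_force: 0.0
3.075 [ 0.54076325 -0.03449511  0.15515692] [[ 0.42   0.907  0.003]
 [ 0.907 -0.42  -0.001]
 [ 0.     0.003 -1.   ]] [-0.77137624  0.46047608  1.44024259] [-1.54679891e+01  3.00556674e+01  9.85380916e+01 -6.02530097e-03
  5.12294502e+01  9.38053214e+00] 0.0062966026230507266
```

View pics/s1.png

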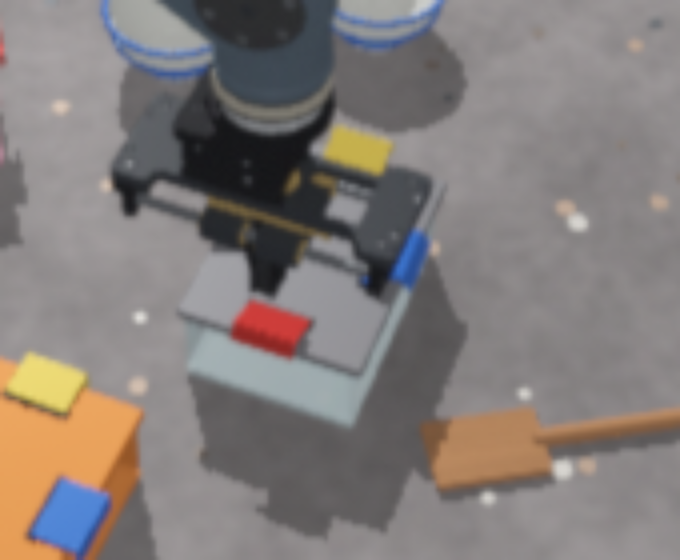

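The side crop shows the shut fingers just above and inward of the red clip at (270,325), with yellow and blue still raised. Next I descend gently.

```bash
python3 -m jog '[[0,0,0,0.02,0,0,0],[0,0,0,0.034,0,0,0],[0,0,0,0.037,0,0,0],[0,0,0,0.04,0,0,0],[0,0,0,0.043,0,0,0],[0,0,0,0.046,0,0,0],[0,0,0,0.049,0,0,0],[0,0,0,0.052,0,0,0],[0,0,0,0.054,0,0,0],[0,0,0,0.056,0,0,0],[0,0,0,0.056,0,0,0]]';python3 -m jog '[[0,0,0,0.001,0,0,0],[0,0,0,0.002,0,0,0],[0,0,0,0.002,0,0,0]]'
```

```text
time_s: 4.45
position: [0.5398, -0.0333, 0.0974]
tcp_rot: [[0.419, 0.908, -0.0], [0.908, -0.419, 0.0], [0.0, -0.0, -1.0]]
force: [-0.3, 0.5, 0.1]
opening: -0.0
grasp_force: 0.3
time_s: 4.82
position: [0.5397, -0.0333, 0.0955]
tcp_rot: [[0.419, 0.908, -0.0], [0.908, -0.419, 0.0], [0.0, -0.0, -1.0]]
force: [-0.7, -1.1, -0.0]
opening: 0.006
grasp_force: 0.4
```

```bash
for i in 1; do python3 -m jog '[[0,0,0,0.001,0,0,0],[0,0,0,0.001,0,0,0]]'; python3 -m jog '[[0,0,0,0.001,0,0,0],[0,0,0,0.001,0,0,0]]';python3 -m jog '[[0,0,0,0.001,0,0,0],[0,0,0,0.001,0,0,0]]'; done | grep -E 'posi|force: \['
python3 - <<'E'
from rig import bot,viewer
import numpy as np
f=[]
for i in range(6): viewer.capture("side"); f.append(bot.read_state()["force"])
print(np.mean(f,0),np.std(f,0))
E
```

```text
position: [0.5397, -0.0334, 0.0946]
force: [-0.4, -1.1, 1.9]
position: [0.5397, -0.0334, 0.0937]
force: [-1.0, -0.3, 3.1]
position: [0.5398, -0.0334, 0.0928]
force: [-1.8, -0.8, 4.3]
[-1.30898225 -0.83165339  5.75597852] [0.60268363 0.12339556 0.37824768]
```

Contact stiffness is about 0.4 mm/N at 5.7 N, so the red clip is flat. I lift off, cross to yellow and check red on the way.

```bash
python3 -m jog '[[0,0,0,-0.01,0,0,0],[0,0,0,-0.055,0,0,0],[0,0,0,-0.062,0,0,0],[0,0.06,0,-0.062,0,0,0],[0,0.12,0,-0.062,0,0,0],[0,0.186,0,-0.062,0,0,0],[0,0.186,0,-0.062,0,0,0],[0,0.186,0,-0.062,0,0,0],[0,0.186,0,-0.062,0,0,0]]'
cat > look.py <<'E'
from rig import bot,viewer,models
import numpy as np,cv2,sys
n=sys.argv[1]
out=[]
for c in("top","side"):
    im,d=viewer.capture(c)
    y,h,x,w=(150,100,225,120) if c=="top" else (190,100,260,120)
    out.append(cv2.resize(im[y:y+h,x:x+w],None,fx=3.3,fy=3.3))
    for t in("red","yellow","blue","green"):
        C=np.array({"red":(.540,-.033),"yellow":(.618,.136),"blue":(.641,.023),"green":(.517,.08)}[t])
        for r in models.tip_of(c,f"clip_{t}_pad"):
            if np.linalg.norm(np.array(r["xyz"][:2])-C)<.025: print(c,t,round(r["p"],2),np.round(r["xyz"],3))
cv2.imwrite(f"pics/{n}.png",np.hstack(out))
print(bot.read_state()["time_s"])
E
python3 look.py a
```

```text
time_s: 7.0
position: [0.6167, 0.1341, 0.154]
tcp_rot: [[0.42, 0.907, -0.002], [0.907, -0.42, -0.0], [-0.001, -0.002, -1.0]]
force: [0.0, -0.8, 0.1]
opening: 0.005
grasp_force: 0.0
top red 0.61 [ 0.54  -0.037  0.086]
top blue 0.46 [0.636 0.024 0.096]
side red 0.63 [ 0.54  -0.033  0.08 ]
side yellow 0.54 [0.614 0.129 0.098]
side blue 0.44 [0.636 0.024 0.096]
side green 0.72 [0.522 0.074 0.094]
7.5
```

View pics/a.png

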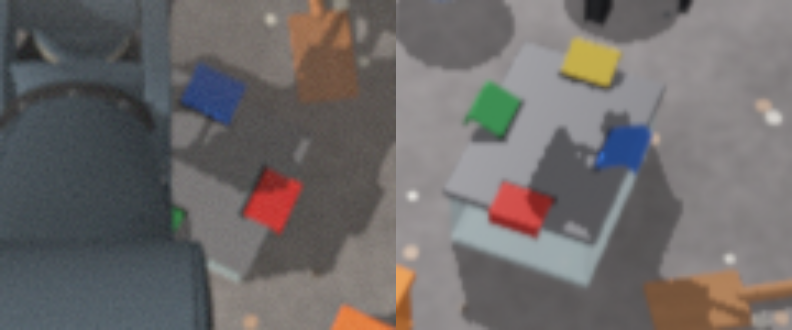

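Red is now flat, with its lip over the edge (side half, (522,208)) and pad z about 0.083; the box is unmoved. Yellow is next.

```bash
python3 -m jog '[[0,0,0,0.02,0,0,0],[0,0,0,0.034,0,0,0],[0,0,0,0.037,0,0,0],[0,0,0,0.04,0,0,0],[0,0,0,0.043,0,0,0],[0,0,0,0.046,0,0,0],[0,0,0,0.049,0,0,0],[0,0,0,0.052,0,0,0],[0,0,0,0.055,0,0,0],[0,0,0,0.058,0,0,0],[0,0,0,0.059,0,0,0],[0,0,0,0.059,0,0,0]]' | grep -E 'posi|force: \['; python3 -m jog '[[0,0,0,0.001,0,0,0],[0,0,0,0.001,0,0,0]]'| grep -E 'posi|force: \[';python3 -m jog '[[0,0,0,0.001,0,0,0],[0,0,0,0.001,0,0,0]]'| grep -E 'posi|force: \['; python3 -m jog '[[0,0,0,0.001,0,0,0],[0,0,0,0.001,0,0,0],[0,0,0,0.001,0,0,0]]'| grep -E 'posi|force: \['
```

```text
position: [0.6175, 0.1354, 0.0953]
force: [-0.0, 1.0, 1.1]
position: [0.6175, 0.1354, 0.0946]
force: [-0.1, -0.8, 1.4]
position: [0.6175, 0.1354, 0.0938]
force: [-0.4, -0.4, 3.6]
position: [0.6175, 0.1354, 0.0929]
force: [-1.8, -1.7, 4.6]
```

Same response as red. I lift, turn 90° and go above blue.

```bash
python3 -m jog '[[0,0,0,-0.01,0,0,0],[0,0,0,-0.055,0,0,0],[0,0,0,-0.062,0,0,0],[0,-0.03,0.02,-0.062,0,0,-20],[0,-0.06,0.04,-0.062,0,0,-40],[0,-0.092,0.068,-0.062,0,0,-60],[0,-0.092,0.068,-0.062,0,0,-80],[0,-0.092,0.068,-0.062,0,0,-90],[0,-0.092,0.068,-0.062,0,0,-90],[0,-0.092,0.068,-0.062,0,0,-90],[0,-0.092,0.068,-0.062,0,0,-90],[0,-0.092,0.068,-0.062,0,0,-90],[0,-0.092,0.068,-0.062,0,0,-90],[0,-0.092,0.068,-0.062,0,0,-90]]'
python3 look.py b
```

```text
time_s: 11.62
position: [0.6406, 0.0236, 0.1541]
tcp_rot: [[-0.908, 0.42, -0.001], [0.42, 0.908, 0.0], [0.001, -0.0, -1.0]]
force: [-0.5, -0.1, 0.6]
opening: 0.005
grasp_force: 0.0
top yellow 0.68 [0.616 0.134 0.086]
side red 0.56 [ 0.538 -0.034  0.084]
side yellow 0.61 [0.617 0.134 0.087]
side blue 0.7 [0.636 0.026 0.101]
12.125
```

View pics/b.png

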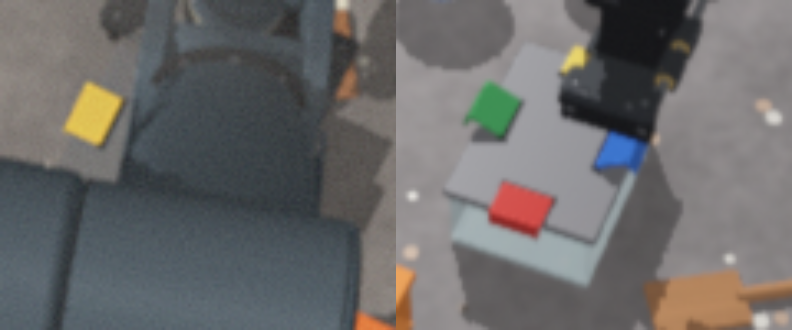

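Yellow now reads flat (z 0.086) and the lid is where it was. The fingers are above blue (side half, (620,152)), so I press it.

```bash
python3 -m jog '[[0,0,0,0.02,0,0,0],[0,0,0,0.034,0,0,0],[0,0,0,0.037,0,0,0],[0,0,0,0.04,0,0,0],[0,0,0,0.043,0,0,0],[0,0,0,0.046,0,0,0],[0,0,0,0.049,0,0,0],[0,0,0,0.052,0,0,0],[0,0,0,0.055,0,0,0],[0,0,0,0.058,0,0,0],[0,0,0,0.059,0,0,0],[0,0,0,0.059,0,0,0]]' | grep -E 'posi|force: \['; python3 -m jog '[[0,0,0,0.001,0,0,0],[0,0,0,0.001,0,0,0]]'| grep -E 'posi|force: \[';python3 -m jog '[[0,0,0,0.001,0,0,0],[0,0,0,0.001,0,0,0]]'| grep -E 'posi|force: \['; python3 -m jog '[[0,0,0,0.001,0,0,0],[0,0,0,0.001,0,0,0],[0,0,0,0.001,0,0,0]]'| grep -E 'posi|force: \['
```

```text
position: [0.6403, 0.0236, 0.0952]
force: [0.2, -0.9, -0.1]
position: [0.6403, 0.0236, 0.0945]
force: [-1.5, 0.4, 0.8]
position: [0.6404, 0.0236, 0.0937]
force: [-2.5, 0.4, 3.3]
position: [0.6404, 0.0236, 0.0929]
force: [-3.5, 0.4, 5.1]
```

```bash
python3 -m jog '[[0,0,0,-0.01,0,0,0],[0,0,0,-0.055,0,0,0],[0,0,0,-0.062,0,0,0],[0,0.05,0,-0.062,0,0,0],[0,0.1,0,-0.062,0,0,0],[0,0.136,0,-0.062,0,0,0],[0,0.136,0,-0.062,0,0,0],[0,0.136,0,-0.062,0,0,0],[0,0.136,0,-0.062,0,0,0]]'
python3 look.py c
```

```text
time_s: 15.62
position: [0.5191, 0.0799, 0.1546]
tcp_rot: [[-0.908, 0.42, 0.002], [0.42, 0.908, -0.0], [-0.002, 0.001, -1.0]]
force: [-0.8, -0.9, -0.9]
opening: 0.006
grasp_force: 0.0
top red 0.5 [ 0.538 -0.034  0.086]
side red 0.53 [ 0.54  -0.034  0.086]
side yellow 0.44 [0.616 0.132 0.088]
side blue 0.75 [0.642 0.024 0.084]
side green 0.64 [0.523 0.076 0.094]
16.125
```

View pics/c.png

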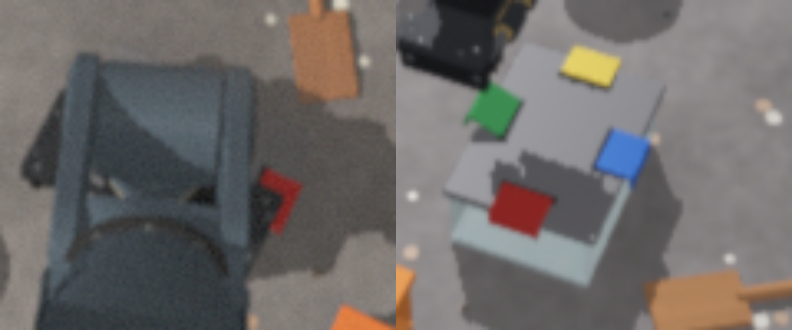

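Red, yellow and blue read flat (z 0.084–0.088), green at (495,110) is still raised, and the lid has not moved. Green is last.

```bash
python3 -m jog '[[0,0,0,0.02,0,0,0],[0,0,0,0.034,0,0,0],[0,0,0,0.037,0,0,0],[0,0,0,0.04,0,0,0],[0,0,0,0.043,0,0,0],[0,0,0,0.046,0,0,0],[0,0,0,0.049,0,0,0],[0,0,0,0.052,0,0,0],[0,0,0,0.055,0,0,0],[0,0,0,0.058,0,0,0],[0,0,0,0.059,0,0,0],[0,0,0,0.059,0,0,0]]' | grep -E 'posi|force: \['; python3 -m jog '[[0,0,0,0.001,0,0,0],[0,0,0,0.001,0,0,0]]'| grep -E 'posi|force: \[';python3 -m jog '[[0,0,0,0.001,0,0,0],[0,0,0,0.001,0,0,0]]'| grep -E 'posi|force: \['; python3 -m jog '[[0,0,0,0.001,0,0,0],[0,0,0,0.001,0,0,0],[0,0,0,0.001,0,0,0]]'| grep -E 'posi|force: \['
```

```text
position: [0.5175, 0.0804, 0.0954]
force: [-0.7, 0.5, 0.5]
position: [0.5176, 0.0804, 0.0946]
force: [-0.8, -0.2, 0.9]
position: [0.5176, 0.0804, 0.0938]
force: [-1.7, -0.3, 2.9]
position: [0.5176, 0.0805, 0.0929]
force: [-1.8, -0.3, 5.6]
```

```bash
python3 -m jog '[[0,0,0,-0.01,0,0,0],[0,0,0,-0.06,0,0,0],[0,0,0,-0.12,0,0,0],[0,0,0,-0.15,0,0,0],[0,-0.038,-0.368,-0.15,0,0,0],[0,-0.038,-0.368,-0.15,0,0,0],[0,-0.038,-0.368,-0.15,0,0,0],[0,-0.038,-0.368,-0.15,0,0,0],[0,-0.038,-0.368,-0.15,0,0,0],[0,-0.038,-0.368,-0.15,0,0,0],[0,-0.038,-0.368,-0.15,0,0,0],[0,-0.038,-0.368,-0.15,0,0,0],[0,-0.038,-0.368,-0.15,0,0,0]]'
python3 look.py d; python3 - <<'E'
from rig import viewer,models
import numpy as np
for c in("top","side"):
    im,d=viewer.capture(c); k=viewer.camera_info(c); v,u=np.mgrid[:420,:560]
    P=np.stack([(u-k["cx"])/k["fx"]*d,(v-k["cy"])/k["fy"]*d,d,np.ones_like(d)],-1)@np.linalg.inv(k["world_to_cam"]).T
    P=P[...,:3]; ctr=np.array([.579,.0513]); X=np.array([-.421,-.907]);Y=np.array([.907,-.421])
    q=P[...,:2]-ctr; bx=q@X; by=q@Y
    for n,o,w in(("red",bx,by),("yellow",-bx,by),("blue",by,bx),("green",-by,bx)):
        e=.095 if n in("red","yellow") else .07
        r=[]
        for a in(-.022,-.012,-.004):
            m=(d>0)&(abs(w)<.015)&(o>e+a)&(o<e+a+.008)&(P[...,2]>.05)
            r.append((int(m.sum()),round(float(np.median(P[...,2][m]))*1000,1) if m.any() else None))
        print(c,n,r)
    for t in("bowl","server","crusher"):
        pass
for t in("bowl_a","server","crusher"): print(t,[np.round(r["xyz"],3) for r in models.tip_of("side",t)][:2])
E
```

```text
time_s: 20.12
position: [0.3979, -0.268, 0.2425]
tcp_rot: [[-0.909, 0.417, -0.0], [0.417, 0.909, 0.001], [0.001, 0.001, -1.0]]
force: [-0.4, 0.1, 0.4]
opening: 0.006
grasp_force: 0.0
top red 0.51 [ 0.541 -0.034  0.086]
top yellow 0.7 [0.62  0.139 0.086]
top blue 0.75 [0.636 0.021 0.085]
top green 0.68 [0.516 0.084 0.088]
side red 0.52 [ 0.54  -0.036  0.086]
side yellow 0.66 [0.62  0.135 0.086]
side blue 0.73 [0.64  0.021 0.084]
side green 0.71 [0.518 0.076 0.085]
20.625
top red [(29, 85.3), (28, 85.3), (29, 85.2)]
top yellow [(29, 86.0), (30, 84.6), (27, 85.2)]
top blue [(30, 83.6), (31, 84.9), (27, 84.4)]
top green [(30, 85.3), (30, 84.3), (26, 83.9)]
side red [(27, 84.8), (21, 84.4), (28, 85.0)]
side yellow [(18, 84.2), (19, 85.0), (22, 84.5)]
side blue [(20, 84.4), (23, 83.8), (22, 84.8)]
side green [(21, 84.6), (21, 85.8), (20, 84.4)]
bowl_a [array([ 0.651,  0.36 , -0.002]), array([ 0.478,  0.329, -0.001])]
server [array([ 0.794, -0.061, -0.002]), array([ 0.548, -0.408,  0.001])]
crusher [array([ 0.548, -0.398,  0.008])]
```

View pics/d.png

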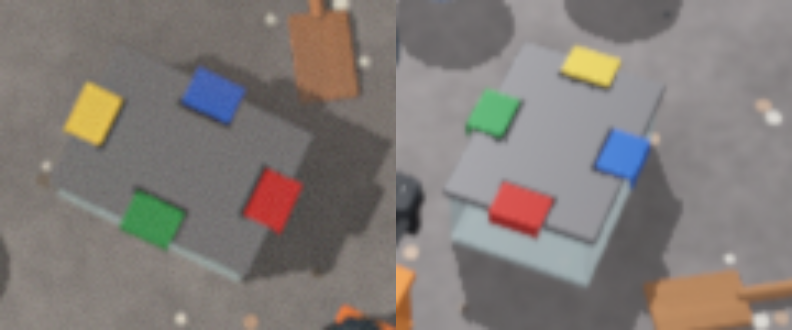

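All four clips lie flat: depth is about 84–85 mm along their whole length, with no slope. The box and the bystanders are unmoved and the arm is clear.

```bash
python3 -c "
from rig import workorder
print(workorder.hand_in())"
```

```text
the job is handed in; nothing more can be done
None
```

I pressed all four clips flat in the order red, yellow, blue, green with about 5 N each, the box and bystanders show no movement in the camera checks, and the job is handed in at about 21 s.

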